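Sort sealed binder jars by heft

ROBOT

A 6-joint arm with a two-finger parallel gripper is mounted at the origin on a cart in front of the work surface, level with it; the furniture and walls round the work are solid. World frame = base frame: x ahead of the robot, y to its left, z up, the work surface at z = 0. Lengths are in mm, angles in rad, forces in N, time in s.
With the tool pointing down it reaches from about 400 to 925 mm from the base axis. Payload 12.5 kg.
Tool frame: the origin (TCP) lies midway between the tips of the shut fingers; the grasp point (between the pads) lies 19 mm behind it; z points along the fingers, y is the line along which they close (so a half turn about z gives the same grasp; the last joint's range is limited). The gripper opens to 95 mm and grips with 3 to 60 N. Pads are 20 mm wide; open, the fingers measure 119 mm over their backs; the gripper's body (75 mm by 180 mm) begins 59 mm behind the grasp point.
Start: joints at [-1.274, 0.491, 1.559, -0, 1.092, -0.106], TCP at [245.021, -574.988, 214.661] pointing down, gripper open.
Joint ranges: [-3.1, 3.1], [-0.84, 2.19], [0.05, 2.79], [-1.13, 4.28], [0.06, 2.93], [-2.69, 2.69]. Speed limits (rad/s): [2.22, 2.22, 2.79, 3.14, 3.14, 3.14].

INTERFACE

Orientations are given as [roll, pitch, yaw] about the fixed x, y, z axes, in that order (R = Rz(yaw) Ry(pitch) Rx(roll)).
In Python, from cell import * gives the robot as it stands. The module is installed in compiled form; this text tells all that it offers.
- The arm moves only by the tool arm_command, never from a script. Its arguments are lists of equal length, an entry for each row: "delta_pos": the shift along the world's x, y, z in units of 250 mm (1.0 is 250 mm), a list of three; "delta_rot": the turn, a rotation vector about the world's x, y, z in units of 90 degrees (1.0 is 90 degrees), a list of three; "claw": the closure, from 0 (fully open) to 1 (shut). In form: {"delta_pos": [[tx, ty, tz], ...], "delta_rot": [[wx, wy, wz], ...], "claw": [claw, ...]}. A call has exactly 5 rows; each row is the pose to reach, as a shift and turn from the pose commanded when the call began; what a row does not reach only later rows make up. A row lasts 1/12 s, in which the tool goes at most 41.7 mm and 7.16 degrees, less where a joint would pass 70% of its speed; a pose out of reach is approached as far as the arm can. A call with a number of a shift or a turn outside -1 to 1 is refused whole. A call with a gripper value outside its range is refused whole. The fingers move at their own pace and stop on an object; the grip force is fixed at half the most. Time passes only in rows, so rows that repeat a pose let the fingers close, or fill a call up. It gives the time, the measured TCP pose, the force, the opening and the grip force at its end, in the units of the state.
- state(): the state, without advancing time (a new reading comes with each control period).
- read_camera(name): name is "scene" or "side" or "wrist"; returns the picture (420x560x3 uint8, red, green, blue); there is no depth.
- calibration(name): a dict with "camera_matrix" (3x3 intrinsics, pixels), "k1" (the pictures are not rectified: a ray, as slopes to the right and down, at radius r is drawn at 1 + k1 r^2 times it, then the intrinsics apply), "T" (4x4, takes a point from camera to world coordinates). Camera axes: x right, y down, z forward; pixel columns grow to the right and rows downward; lengths in mm; the calibration is good to about 2 mm. A picture is of the moment at which its call begins: read the wrist's pose just before it. calibration takes no time and is no camera call; for the wrist camera it gives the pose at the moment of the call.
- job_done(): hands the job in; it is judged then, once.
The state is a dict: "t": time; "joints": joint angles; "qvel": joint speeds; "tau": joint torques, N m; "eef_pos": TCP position; "tcp_rot": TCP orientation; "ft_force": force on the tool from outside, world axes, zero at the start; "moment": the same for the moment, N m; "opening": opening from 0.0 (shut) to 1.0 (fully open); "grip_force": force on a finger pad.
Only numpy, scipy, OpenCV 4.12 (cv2) and the standard library are available. Lean on these libraries where they do the work, as an engineer would, in place of code of your own. Each camera call takes 0.05 s, during which the arm holds its last target. There are 200 camera calls.

TASK

The three white wax jars standing loose on the bench look alike, but at least one is full and at least one is empty: lift each to feel its weight, then stand the full ones upright in the white box with the blue lid and the empty ones upright in the grey tray. Set each jar down gently without ever knocking it over, leave the things round about where they are, and when the jars are sorted shut the blue lid fully so the full ones stay dry.

Things in the scene. Friction and masses are not known exactly. Their poses are not given: they have to be found in the camera images.
- jar_a: white sealed opaque screw-cap jar, orange band on its label; body 52 mm diameter up to 66 mm height, cap 46 mm diameter above, 78 mm tall over all. All three look the same; the name says nothing of the weight. Empty: 70 to 125 g, full: 350 to 490 g, none in between; one or two of the three are full. Origin: centre of its underside, z up its axis
- jar_b: white sealed opaque screw-cap jar, orange band on its label; body 52 mm diameter up to 66 mm height, cap 46 mm diameter above, 78 mm tall over all. All three look the same; the name says nothing of the weight. Empty: 70 to 125 g, full: 350 to 490 g, none in between; one or two of the three are full. Origin: centre of its underside, z up its axis
- jar_c: white sealed opaque screw-cap jar, orange band on its label; body 52 mm diameter up to 66 mm height, cap 46 mm diameter above, 78 mm tall over all. All three look the same; the name says nothing of the weight. Empty: 70 to 125 g, full: 350 to 490 g, none in between; one or two of the three are full. Origin: centre of its underside, z up its axis
- store_box: white box, fixed to the bench, open at the top: outside 112 mm (x) by 228 mm (y) by 94 mm high, walls and floor 4 mm, inside 104 by 220 mm, 90 mm deep. Takes two jars side by side along its y, e.g. 55 mm either side of the middle. Origin: centre of its underside; x away from the robot to the hinge side, y along its length, z up
- store_lid (a joint): blue lid, hinged on the far (+x) top edge of the box: 0 = shut on the rim, 1.8 rad = fully open; starts open at 1.57 to 1.75. Friction hinge: stays at any angle, 1 to 2 N at the tab moves it. Plate 116 mm deep from the hinge, 234 mm along y, 8 mm thick; a tab 56 mm wide, 5 mm thick sticks out 16 mm at the middle of the front edge. Can be pushed over from behind, then pressed down from above
- lid_hinge (a point): middle of the lid's hinge line, at the far top edge of the box, 96 mm above the bench; its x axis points from the lid's front edge to the hinge, y along the hinge line, z is normal to the lid's outer face
- lid_tab (a point): point on the lid's pull tab, 126 mm from the hinge line in the middle of the lid; moves with the lid
- wash_tray: low grey tray for empty jars, fixed to the bench: outside 104 mm (x) by 178 mm (y) by 28 mm high, walls and floor 4 mm. Takes two jars side by side along its y (for instance 45 mm either side of the middle). Origin: centre of its underside, x away from the robot, y along its length, z up
- amber_vial: bystander, leave it where it is: amber glass vial with black cap, 30 mm diameter, 64 mm tall, loose; origin at the centre of its underside
- timer: bystander, leave it where it is: beige bench timer, 60 x 70 x 20 mm, loose; origin at the centre of its underside
- stock_jar: bystander, leave it where it is: large white jar with blue cap and green band, 62 mm diameter, 92 mm tall, fixed; origin at the centre of its underside

How it is judged:
By the outcome, as a careful person would: the job done as asked, in the order asked, and still so for the second after the job is handed in, with the robot touching nothing.
It also fails if it takes over 70 s, if anything falls off the work surface, if the arm or the gripper's body presses on something with over 40 N, if the wrist force passes 120 N, or if a joint passes its speed limit or range.

## Working session

There is one attempt and no reset: what is moved stays moved. The work goes in short steps, Python scripts to look and compute and a tool call to move; the robot and the scene stay as the last step left them, time stands still between calls to the robot, and variables do not carry over. Pictures are saved under pics/ and viewed, at most 10 in all, crops included, and the job is handed in when it is done.

Besides the shell and the picture viewer there is one more tool, called by a JSON object that holds its "fn" and its "kwargs", one argument or row to a line. arm_command: Moves the arm, as the interface text tells. Shifts and turns lie within -1 to 1; 1 stands for 250 mm of shift or 90 degrees of turn. Its arguments: {"type":"object","properties":{"delta_pos":{"type":"array"},"delta_rot":{"type":"array"},"claw":{"type":"array"}},"required":["delta_pos","delta_rot","claw"]}

```bash
mkdir -p pics
python3 - <<'E'
from cell import *
import cv2, numpy as np
s=state(); print(s)
for n in("scene","side"):
    im=read_camera(n); cv2.imwrite(f"pics/{n}0.png",im[:,:,::-1]); c=calibration(n); print(n,c)
E
```

```text
{'t': 0.0, 'joints': array([-1.27359432e+00,  4.91569238e-01,  1.55943828e+00,  4.90994538e-06,
        1.09171308e+00, -1.05598865e-01]), 'qvel': array([ 0.00041753, -0.00016046, -0.00036603,  0.00040596,  0.00042171,
       -0.00025214]), 'tau': array([ 1.89692441e-04, -6.12631416e+01, -2.58179784e+01,  6.92647370e-02,
        4.82262264e-02, -6.95973267e-05]), 'eef_pos': array([ 244.94933061, -574.73708337,  214.05958688]), 'tcp_rot': array([-3.14047145e+00, -1.23218995e-04,  4.02798538e-01]), 'ft_force': array([ 0.69029773,  0.05826911, -0.30569166]), 'moment': array([ 0.00214224, -0.02744726,  0.03054653]), 'grip_force': 0.0, 'opening': 0.9972697393908614}
scene {'camera_matrix': array([[541.59221504,   0.        , 278.51681135],
       [  0.        , 541.59221504, 206.44958742],
       [  0.        ,   0.        ,   1.        ]]), 'k1': -0.024296419876199998, 'T': array([[-6.52250887e-01, -3.36419932e-01,  6.79257248e-01,
        -7.97601171e+02],
       [-7.58000433e-01,  2.91884213e-01, -5.83300051e-01,
         9.62333627e+02],
       [-2.03070364e-03, -8.95335264e-01, -4.45388191e-01,
         9.03240880e+02],
       [ 0.00000000e+00,  0.00000000e+00,  0.00000000e+00,
         1.00000000e+00]])}
side {'camera_matrix': array([[503.35089325,   0.        , 281.8762179 ],
       [  0.        , 503.35089325, 209.86547093],
       [  0.        ,   0.        ,   1.        ]]), 'k1': -0.14984822123411007, 'T': array([[ 9.90581711e-01, -4.57418536e-02,  1.29056407e-01,
         2.90654372e+02],
       [-1.36749764e-01, -3.77886432e-01,  9.15697192e-01,
        -1.38485850e+03],
       [ 6.88297819e-03, -9.24721324e-01, -3.80582576e-01,
         6.15932707e+02],
       [ 0.00000000e+00,  0.00000000e+00,  0.00000000e+00,
         1.00000000e+00]])}
```

View pics/scene0.png

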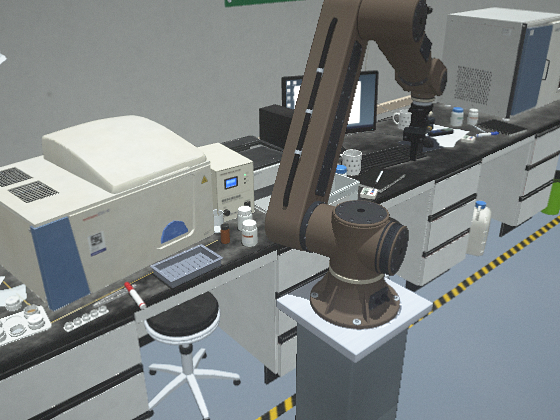

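View pics/side0.png

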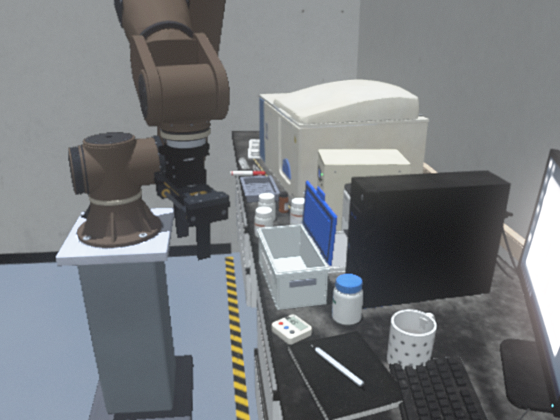

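The scene view shows the tray at about (187,265), the vial at (225,235) and jars near (249,233), (244,213) and (218,222). The side view shows the box at (290,262) with its lid up, and jars at (265,203), (264,218) and (298,210). I'll triangulate roughly and then look with the wrist camera.

```bash
cat > h.py <<'E'
from cell import *
import cv2, numpy as np
def ray(c,u,v):
    K=c["camera_matrix"]; d=np.array([(u-K[0,2])/K[0,0],(v-K[1,2])/K[1,1]]); p=d.copy()
    for _ in range(20): p=d/(1+c["k1"]*(p@p))
    T=c["T"]; return T[:3,3],T[:3,:3]@np.r_[p,1]
def onz(c,u,v,z):
    o,d=ray(c,u,v); return o+d*(z-o[2])/d[2]
def proj(c,P):
    T=c["T"]; q=T[:3,:3].T@(np.asarray(P,float)-T[:3,3]); p=q[:2]/q[2]; p=p*(1+c["k1"]*(p@p)); K=c["camera_matrix"]
    return K[0,0]*p[0]+K[0,2],K[1,1]*p[1]+K[1,2]
E
python3 - <<'E'
from h import *
np.set_printoptions(precision=1,suppress=True)
c=calibration("scene"); s=calibration("side")
for n,u,v,z in[("traymid",187,265,15),("j1bot",249,245,0),("vialbot",225,243,0),("jtop2",244,208,78),("jtop3",218,211,78)]: print(n,onz(c,u,v,z))
for n,u,v,z in[("jA",265,196,78),("jB",264,209,78),("jC",298,201,78),("boxnear l",258,233,94),("boxr",326,279,94),("boxl",272,285,94),("stock",348,318,0),("timer",291,328,20)]: print(n,onz(s,u,v,z))
a=cv2.imread("pics/scene0.png")[190:300,130:290]; b=cv2.imread("pics/side0.png")[160:310,220:380]
a=cv2.resize(a,(640,440),interpolation=3)[:,:];b=cv2.resize(b,(640,600),interpolation=3)
cv2.imwrite("pics/ca.png",a);cv2.imwrite("pics/cb.png",b)
print(calibration("wrist"))
E
```

```text
traymid [436.9 268.2  15. ]
j1bot [428.3  37.5   0. ]
vialbot [490.4  89.4   0. ]
jtop2 [529. -22.  78.]
jtop3 [568.4  57.9  78. ]
jA [437.6  24.1  78. ]
jB [423.9 -78.2  78. ]
jC [529.4 -28.5  78. ]
boxnear l [ 389.2 -269.6   94. ]
boxr [ 506.6 -509.1   94. ]
boxl [ 393.9 -518.6   94. ]
stock [ 556.6 -519.2    0. ]
timer [ 426.2 -565.8   20. ]
{'camera_matrix': array([[305.6,   0. , 288.6],
       [  0. , 305.6, 204.1],
       [  0. ,   0. ,   1. ]]), 'k1': -0.03805337470557281, 'T': array([[   0.4,   -0.9,   -0.2,  313.9],
       [  -0.9,   -0.4,   -0.1, -546.1],
       [  -0. ,    0.3,   -1. ,  385. ],
       [   0. ,    0. ,    0. ,    1. ]])}
```

View pics/cb.png

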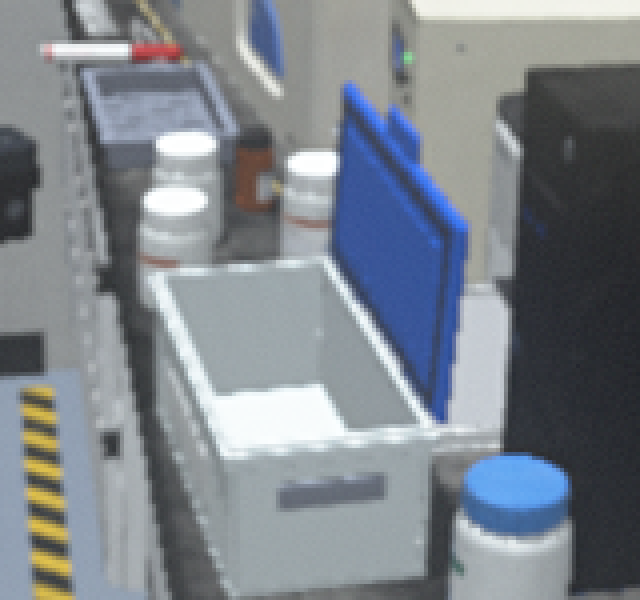

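The crop shows the box open and nearly aligned with the axes, with the lid upright. Three jars stand beyond its far end, at about (437,24), (424,-78) and (529,-28), and the vial sits behind them. I'll raise the arm and swing it to a viewing pose.

{"fn": "arm_command", "kwargs": {
  "delta_pos": [
    [0.05, 0.1, 0.1],
    [0.12, 0.22, 0.2],
    [0.2, 0.36, 0.26],
    [0.28, 0.5, 0.3],
    [0.36, 0.64, 0.34]
  ],
  "delta_rot": [
    [0, 0, -0.06],
    [0, 0, -0.13],
    [0, 0, -0.2],
    [0, 0, -0.256],
    [0, 0, -0.256]
  ],
  "claw": [0, 0, 0, 0, 0]
}}

```text
t: 0.52
eef_pos: [334.4, -415.2, 299.7]
tcp_rot: [3.141, -0.0, -0.006]
ft_force: [1.5, -0.5, 0.4]
opening: 0.998
grip_force: 0.0
```

{"fn": "arm_command", "kwargs": {
  "delta_pos": [
    [0.08, 0.14, 0.04],
    [0.16, 0.28, 0.08],
    [0.24, 0.42, 0.12],
    [0.32, 0.56, 0.16],
    [0.38, 0.7, 0.16]
  ],
  "delta_rot": [
    [0, 0, 0],
    [0, 0, 0],
    [0, 0, 0],
    [0, 0, 0],
    [0, 0, 0]
  ],
  "claw": [0, 0, 0, 0, 0]
}}

```text
t: 0.93
eef_pos: [430.2, -240.2, 340.7]
tcp_rot: [3.14, -0.002, 0.001]
ft_force: [0.4, -1.2, 0.1]
opening: 1.001
grip_force: 0.0
```

Run:
```python
from h import *
import pickle
c=calibration("wrist"); im=read_camera("wrist")[:,:,::-1]; s=state(); print(s["eef_pos"],s["tcp_rot"],s["joints"],s["t"],c["T"].round(2))
cv2.imwrite("pics/w1.png",im); pickle.dump(c,open("w1.pkl","wb"))
```

```text
[ 431.34080349 -235.2690909   340.09064697] [-3.14066526e+00 -1.98876375e-03  3.27755700e-03] [-0.63494132  0.18214055  1.6865601   0.00201924  1.27184779  0.93198284] 0.9833 [[-0.0000e+00 -9.6000e-01 -2.6000e-01  5.0474e+02]
 [-1.0000e+00  0.0000e+00 -0.0000e+00 -2.4020e+02]
 [ 0.0000e+00  2.6000e-01 -9.6000e-01  5.1180e+02]
 [ 0.0000e+00  0.0000e+00  0.0000e+00  1.0000e+00]]
```

View pics/w1.png

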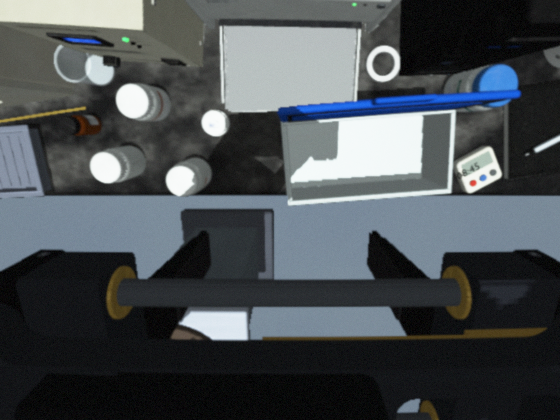

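Wrist view: jar caps are at about (105,166), (181,179) and (133,100), with a small unlisted white thing at (215,123). The box rim front corners are at (290,203) and (451,192), the lid is along row 100, and the tray is at the left edge. I'll measure these now.

Run:
```python
from h import *
import pickle
np.set_printoptions(precision=1,suppress=True)
c=pickle.load(open("w1.pkl","rb")); im=cv2.imread("pics/w1.png"); g=cv2.cvtColor(im,6); g=cv2.medianBlur(g,3)
big=cv2.resize(g,None,fx=4,fy=4,interpolation=3)
for n,u,v in[("A",105,166),("B",181,179),("C",133,100)]:
    r=g[v-24:v+25,u-24:u+25]; R=cv2.resize(r,None,fx=4,fy=4,interpolation=3)
    h=cv2.HoughCircles(R,cv2.HOUGH_GRADIENT,1,40,param1=120,param2=12,minRadius=48,maxRadius=80)
    if h is not None:
        for x,y,q in h[0][:3]:
            U,V=x/4+u-24-.375,y/4+v-24-.375; P=onz(c,U,V,78); E=onz(c,U+q/4,V,78); print(n,U,V,q/4,P,"rad",np.linalg.norm(E-P))
for n,u,v,z in[("rim fl",290,203,94),("rim fr",451,192,94),("rim bl",280,118,94),("rim br",455,110,94),("lid tl",280,115,222),("lid tr",520,95,222),("small",215,123,40),("ring",383,63,80),("tray fr",46,194,28),("tray br",33,125,28),("bench edge",400,195,0),("bench edge l",80,195,0),("greybox fl",222,110,60),("greybox fr",355,103,60)]: print(n,onz(c,u,v,z))
cr=cv2.resize(im[60:215,200:530],None,fx=2.4,fy=2.4,interpolation=3); cv2.imwrite("pics/cw.png",cr)
```

```text
A 105.0 167.0 15.675 [442.4  23.8  78. ] rad 23.15368074175885
A 115.0 165.25 17.05 [444.9   8.6  78. ] rad 25.032874335127744
B 180.0 180.0 14.575 [422.9 -84.1  78. ] rad 21.23218564582639
B 195.0 175.5 18.175 [ 429.4 -106.4   78. ] rad 26.28052134550981
C 132.0 101.0 16.55 [532.7 -27.5  78. ] rad 22.937072461611777
C 142.25 102.25 18.2 [530.9 -41.6  78. ] rad 25.154196074810066
rim fl [ 392.6 -243.1   94. ]
rim fr [ 408.5 -471.6   94. ]
rim bl [ 508.7 -229.8   94. ]
rim br [ 520.2 -462.1   94. ]
lid tl [ 510.2 -233.   222. ]
lid tr [ 529.7 -454.   222. ]
small [ 502.3 -131.    40. ]
ring [ 579.4 -365.5   80. ]
tray fr [390.9 162.7  28. ]
tray br [502.7 161.5  28. ]
bench edge [ 381.5 -434.3    0. ]
bench edge l [382.3 124.    0. ]
greybox fl [ 520.3 -146.7   60. ]
greybox fr [ 529.8 -335.2   60. ]
```

View pics/cw.png

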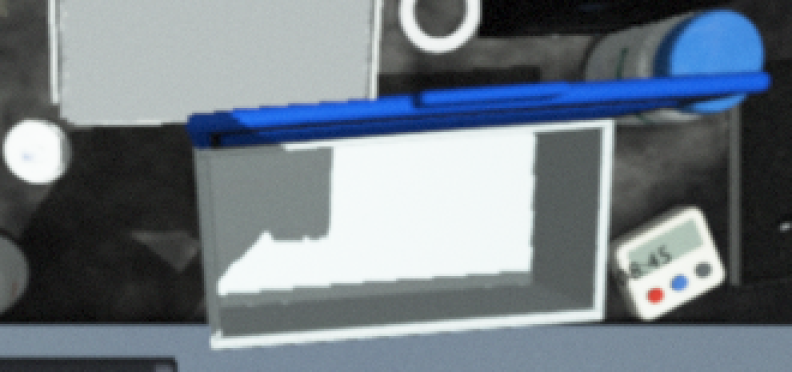

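The box has a small yaw of about +0.07 rad. I'll turn the gripper half round so the wrist camera clears the lid, and move over jar A while turning.

{"fn": "arm_command", "kwargs": {
  "delta_pos": [
    [0, 0.04, 0],
    [0, 0.08, 0],
    [0, 0.12, 0],
    [0, 0.16, 0],
    [0, 0.2, 0]
  ],
  "delta_rot": [
    [0, 0, 0.08],
    [0, 0, 0.16],
    [0, 0, 0.24],
    [0, 0, 0.32],
    [0, 0, 0.4]
  ],
  "claw": [0, 0, 0, 0, 0]
}}

```text
t: 1.4
eef_pos: [428.8, -191.2, 338.9]
tcp_rot: [-3.141, 0.0, 0.632]
ft_force: [-0.3, 0.5, 0.3]
opening: 0.998
grip_force: 0.0
```

{"fn": "arm_command", "kwargs": {
  "delta_pos": [
    [0, 0.04, 0],
    [0, 0.08, 0],
    [0, 0.12, 0],
    [0, 0.16, 0],
    [0, 0.2, 0]
  ],
  "delta_rot": [
    [0, 0, 0.08],
    [0, 0, 0.16],
    [0, 0, 0.24],
    [0, 0, 0.32],
    [0, 0, 0.4]
  ],
  "claw": [0, 0, 0, 0, 0]
}}

```text
t: 1.82
eef_pos: [428.8, -141.3, 338.9]
tcp_rot: [-3.141, -0.0, 1.257]
ft_force: [-1.4, 0.2, 0.2]
opening: 1.003
grip_force: 0.0
```

{"fn": "arm_command", "kwargs": {
  "delta_pos": [
    [0, 0.04, 0],
    [0, 0.08, 0],
    [0, 0.12, 0],
    [0, 0.16, 0],
    [0, 0.2, 0]
  ],
  "delta_rot": [
    [0, 0, 0.08],
    [0, 0, 0.16],
    [0, 0, 0.24],
    [0, 0, 0.32],
    [0, 0, 0.4]
  ],
  "claw": [0, 0, 0, 0, 0]
}}

```text
t: 2.23
eef_pos: [428.8, -91.3, 338.9]
tcp_rot: [-3.141, -0.0, 1.882]
ft_force: [0.5, 0.1, 0.2]
opening: 1.001
grip_force: 0.0
```

{"fn": "arm_command", "kwargs": {
  "delta_pos": [
    [0, 0.04, 0],
    [0, 0.08, 0],
    [0, 0.12, 0],
    [0, 0.16, 0],
    [0, 0.2, 0]
  ],
  "delta_rot": [
    [0, 0, 0.08],
    [0, 0, 0.16],
    [0, 0, 0.24],
    [0, 0, 0.32],
    [0, 0, 0.4]
  ],
  "claw": [0, 0, 0, 0, 0]
}}

```text
t: 2.65
eef_pos: [428.8, -41.3, 338.9]
tcp_rot: [-3.141, -0.001, 2.507]
ft_force: [0.2, 0.4, -0.4]
opening: 1.003
grip_force: 0.0
```

{"fn": "arm_command", "kwargs": {
  "delta_pos": [
    [0, 0.04, 0],
    [0, 0.08, 0],
    [0, 0.12, 0],
    [0, 0.16, 0],
    [0, 0.2, 0]
  ],
  "delta_rot": [
    [0, 0, 0.08],
    [0, 0, 0.16],
    [0, 0, 0.24],
    [0, 0, 0.32],
    [0, 0, 0.4]
  ],
  "claw": [0, 0, 0, 0, 0]
}}

```text
t: 3.07
eef_pos: [428.8, 8.7, 338.9]
tcp_rot: [3.141, -0.0, 3.132]
ft_force: [-0.5, -0.0, 0.4]
opening: 1.0
grip_force: 0.0
```

Run:
```python
from h import *
import pickle
np.set_printoptions(precision=2,suppress=True)
read_camera("side")
c=calibration("wrist"); im=read_camera("wrist")[:,:,::-1]; s=state(); print(s["eef_pos"],s["tcp_rot"],s["joints"],s["t"],s["ft_force"])
print(c["T"])
cv2.imwrite("pics/w2.png",im); pickle.dump(c,open("w2.pkl","wb"))
d=calibration("side")
for n,u,v in [("nr",327.5,270),("nl",276.5,272.5),("fl",260,229)]: print(n,onz(d,u,v,94))
```

```text
[428.79   8.96 338.96] [ 3.14 -0.    3.13] [-0.13  0.08  1.81  0.    1.25 -1.69] 3.1667 [ 0.4   0.13 -1.25]
[[  0.     0.96   0.26 354.84]
 [  1.    -0.    -0.     9.31]
 [ -0.     0.26  -0.96 509.89]
 [  0.     0.     0.     1.  ]]
nr [ 517.87 -472.49   94.  ]
nl [ 409.3  -469.33   94.  ]
fl [ 396.34 -246.7    94.  ]
```

View pics/w2.png

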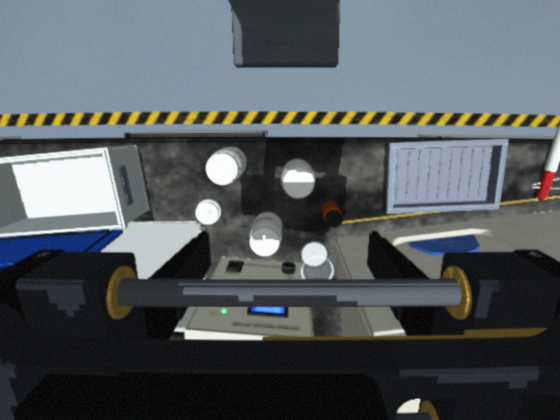

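This view is turned round, with +y to the right and +x down. It shows jar B's cap at (223,167), A at (297,180) and C at about (264,238). The tray corners are at (390,143), (508,140), (499,208) and (390,213), and the vial is at (332,213).

Run:
```python
from h import *
import pickle
np.set_printoptions(precision=1,suppress=True)
c=pickle.load(open("w2.pkl","rb")); im=cv2.imread("pics/w2.png"); g=cv2.medianBlur(cv2.cvtColor(im,6),3)
for n,u,v,P in[("A",297,180,(442,24)),("B",223,167,(423,-84)),("C",264,238,(532,-27))]:
    print(n,"predicted px",np.array(proj(c,(*P,78))))
    r=g[v-26:v+27,u-26:u+27]; R=cv2.resize(r,None,fx=4,fy=4,interpolation=3)
    h=cv2.HoughCircles(R,cv2.HOUGH_GRADIENT,1,20,param1=120,param2=10,minRadius=50,maxRadius=76)
    for x,y,q in h[0][:3]:
        U,V=x/4+u-26-.375,y/4+v-26-.375; print(n,U,V,q/4,onz(c,U,V,78))
for p in[(388,141.5),(508,139.5),(501,208),(389.5,213)]: print("tray",onz(c,*p,28))
print("small",onz(c,208,210,40),onz(c,208,210,0),"vial",onz(c,332,216,64), "glass",onz(c,315,250,60))
a=cv2.resize(im[130:280,180:350],(680,600),interpolation=3);cv2.imwrite("pics/c2.png",a)
```

```text
A predicted px [298.9 183.4]
A 296.75 178.0 18.85 [434.2  20.9  78. ]
A 298.0 183.0 15.55 [441.5  22.7  78. ]
A 297.0 173.0 14.725 [426.9  21.2  78. ]
B predicted px [223.2 170.5]
B 223.0 167.0 17.75 [418. -84.  78.]
B 228.0 163.0 17.75 [412.4 -76.6  78. ]
B 219.25 170.75 17.475 [423.4 -89.7  78. ]
C predicted px [264.9 241.7]
C 264.5 241.5 15.15 [531.7 -27.6  78. ]
C 263.25 236.25 18.3 [523.1 -29.3  78. ]
C 267.0 225.0 14.425 [505.2 -23.2  78. ]
tray [385.9 164.   28. ]
tray [381.6 355.7  28. ]
tray [494.1 364.3  28. ]
tray [502.2 176.   28. ]
small [ 492.8 -120.5   40. ] [ 504.6 -131.5    0. ] vial [495.8  75.5  64. ] glass [553.7  51.   60. ]
```

View pics/c2.png

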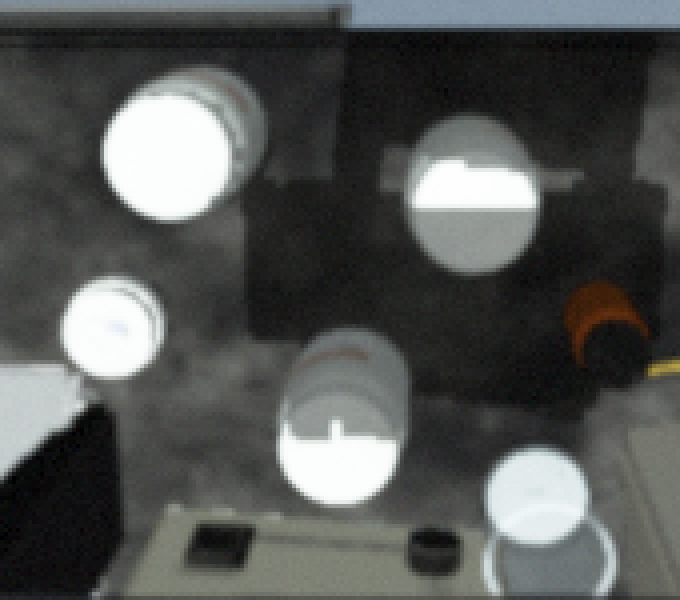

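Both views agree: A (441,23), B (421,-86), C (532,-28). Moving down onto A.

{"fn": "arm_command", "kwargs": {
  "delta_pos": [
    [0.025, 0.03, -0.12],
    [0.05, 0.056, -0.27],
    [0.05, 0.056, -0.42],
    [0.05, 0.056, -0.57],
    [0.05, 0.056, -0.72]
  ],
  "delta_rot": [
    [0, 0, 0],
    [0, 0, 0],
    [0, 0, 0],
    [0, 0, 0],
    [0, 0, 0]
  ],
  "claw": [0, 0, 0, 0, 0]
}}

```text
t: 3.58
eef_pos: [441.3, 21.8, 157.7]
tcp_rot: [-3.142, 0.001, 3.121]
ft_force: [1.0, -0.1, -0.0]
opening: 1.002
grip_force: 0.0
```

{"fn": "arm_command", "kwargs": {
  "delta_pos": [
    [0, 0, -0.12],
    [0, 0, -0.24],
    [0, 0, -0.36],
    [0, 0, -0.46],
    [0, 0, -0.514]
  ],
  "delta_rot": [
    [0, 0, 0],
    [0, 0, 0],
    [0, 0, 0],
    [0, 0, 0],
    [0, 0, 0]
  ],
  "claw": [0, 0, 0, 0, 0]
}}

```text
t: 4.0
eef_pos: [440.6, 21.7, 28.1]
tcp_rot: [3.141, -0.003, 3.12]
ft_force: [0.1, -0.4, 0.1]
opening: 1.0
grip_force: 0.0
```

{"fn": "arm_command", "kwargs": {
  "delta_pos": [
    [0, 0, 0],
    [0, 0, 0],
    [0, 0, 0],
    [0, 0, 0],
    [0, 0, 0]
  ],
  "delta_rot": [
    [0, 0, 0],
    [0, 0, 0],
    [0, 0, 0],
    [0, 0, 0],
    [0, 0, 0]
  ],
  "claw": [0.2, 0.3, 0.4, 0.6, 1]
}}

```text
t: 4.42
eef_pos: [442.0, 22.1, 31.6]
tcp_rot: [-3.142, 0.002, 3.125]
ft_force: [0.1, -0.3, -0.8]
opening: 0.711
grip_force: 0.0
```

Run:
```python
from h import *
import pickle
np.set_printoptions(precision=1,suppress=True)
c=pickle.load(open("w2.pkl","rb")); w=pickle.load(open("w1.pkl","rb"))
for z in(0,30,60): print(z,"w2 analyzer foot",onz(c,235,257,z),onz(c,290,260,z),"w1",onz(w,203,65,z))
im=cv2.imread("pics/w2.png"); h=cv2.cvtColor(im,cv2.COLOR_BGR2HSV); print(h[175,440],h[145,450],h[160,360],h[210,450])
```

```text
0 w2 analyzer foot [593.9 -88.7   0. ] [599.9  11.4   0. ] w1 [ 590.3 -108.     0. ]
30 w2 analyzer foot [579.8 -82.9  30. ] [585.5  11.3  30. ] w1 [ 585.3 -115.7   30. ]
60 w2 analyzer foot [565.7 -77.2  60. ] [571.1  11.2  60. ] w1 [ 580.3 -123.5   60. ]
[107  44 180] [108  41 186] [48 13 98] [109  40 158]
```

{"fn": "arm_command", "kwargs": {
  "delta_pos": [
    [0, 0, 0],
    [0, 0, 0],
    [0, 0, 0],
    [0, 0, 0],
    [0, 0, 0]
  ],
  "delta_rot": [
    [0, 0, 0],
    [0, 0, 0],
    [0, 0, 0],
    [0, 0, 0],
    [0, 0, 0]
  ],
  "claw": [1, 1, 1, 1, 1]
}}

```text
t: 4.83
eef_pos: [441.8, 22.3, 31.2]
tcp_rot: [3.142, 0.001, 3.126]
ft_force: [-0.7, 1.1, 8.5]
opening: 0.546
grip_force: 30.0
```

{"fn": "arm_command", "kwargs": {
  "delta_pos": [
    [0, 0, 0.04],
    [0, 0, 0.12],
    [0, 0, 0.24],
    [0, 0, 0.32],
    [0, 0, 0.32]
  ],
  "delta_rot": [
    [0, 0, 0],
    [0, 0, 0],
    [0, 0, 0],
    [0, 0, 0],
    [0, 0, 0]
  ],
  "claw": [1, 1, 1, 1, 1]
}}

```text
t: 5.25
eef_pos: [442.6, 22.2, 113.6]
tcp_rot: [-3.141, 0.005, 3.126]
ft_force: [0.2, 0.6, -4.3]
opening: 0.54
grip_force: 30.0
```

{"fn": "arm_command", "kwargs": {
  "delta_pos": [
    [0, 0, 0],
    [0, 0, 0],
    [0, 0, 0],
    [0, 0, 0],
    [0, 0, 0]
  ],
  "delta_rot": [
    [0, 0, 0],
    [0, 0, 0],
    [0, 0, 0],
    [0, 0, 0],
    [0, 0, 0]
  ],
  "claw": [1, 1, 1, 1, 1]
}}

```text
t: 5.67
eef_pos: [441.1, 22.2, 109.8]
tcp_rot: [3.141, -0.002, 3.126]
ft_force: [0.2, -0.0, -4.2]
opening: 0.543
grip_force: 30.0
```

Run:
```python
from h import *
F=[]
for i in range(6):
    read_camera("side"); s=state(); F.append(s["ft_force"])
print(np.array(F).round(2),np.mean(F,0),s["eef_pos"],s["t"],s["moment"])
```

```text
[[ 0.12  1.21 -5.63]
 [ 0.09  0.52 -4.11]
 [-0.37  0.96 -3.59]
 [-0.07  0.11 -4.06]
 [ 0.46 -0.02 -4.02]
 [ 0.27  0.09 -3.1 ]] [ 0.08416007  0.47795895 -4.08572608] [441.43758295  22.19763668 110.516775  ] 5.9667 [ 0.09074438 -0.1642014  -0.00094968]
```

Steady pull is 4.1 N, about 415 g, so A is full. Carrying it to the box's -y slot.

{"fn": "arm_command", "kwargs": {
  "delta_pos": [
    [0, -0.02, 0.1],
    [0, -0.12, 0.2],
    [0, -0.25, 0.28],
    [0, -0.39, 0.32],
    [0, -0.53, 0.32]
  ],
  "delta_rot": [
    [0, 0, 0],
    [0, 0, 0.01],
    [0, 0, 0.02],
    [0, 0, 0.03],
    [0, 0, 0.04]
  ],
  "claw": [1, 1, 1, 1, 1]
}}

```text
t: 6.38
eef_pos: [442.1, -111.8, 193.0]
tcp_rot: [-3.14, 0.004, -3.093]
ft_force: [0.8, -0.6, -3.9]
opening: 0.541
grip_force: 30.0
```

{"fn": "arm_command", "kwargs": {
  "delta_pos": [
    [0.01, -0.14, 0],
    [0.02, -0.28, 0],
    [0.03, -0.42, 0],
    [0.044, -0.56, 0],
    [0.044, -0.7, 0]
  ],
  "delta_rot": [
    [0, 0, 0],
    [0, 0, 0],
    [0, 0, 0],
    [0, 0, 0],
    [0, 0, 0]
  ],
  "claw": [1, 1, 1, 1, 1]
}}

```text
t: 6.8
eef_pos: [452.5, -287.1, 190.6]
tcp_rot: [3.141, 0.0, -3.095]
ft_force: [1.6, 0.7, -3.7]
opening: 0.543
grip_force: 30.0
```

{"fn": "arm_command", "kwargs": {
  "delta_pos": [
    [0, -0.12, 0],
    [0, -0.22, 0],
    [0, -0.29, 0],
    [0, -0.34, 0],
    [0, -0.384, 0]
  ],
  "delta_rot": [
    [0, 0, 0],
    [0, 0, 0],
    [0, 0, 0],
    [0, 0, 0],
    [0, 0, 0]
  ],
  "claw": [1, 1, 1, 1, 1]
}}

```text
t: 7.22
eef_pos: [452.2, -382.1, 190.3]
tcp_rot: [3.141, -0.0, -3.095]
ft_force: [0.2, 0.8, -3.3]
opening: 0.54
grip_force: 30.0
```

Run:
```python
from h import *
read_camera("side")
c=calibration("wrist"); im=read_camera("wrist")[:,:,::-1]; s=state(); print(s["eef_pos"],s["tcp_rot"],s["t"],s["ft_force"],c["T"].round(3))
import pickle; pickle.dump(c,open("w3.pkl","wb"))
cv2.imwrite("pics/w3.png",im)
```

```text
[ 452.39077829 -382.18359361  190.37848547] [ 3.14147560e+00 -1.09150421e-04 -3.09550463e+00] 7.3167 [-0.70877976  0.21122826 -3.16771906] [[-4.50000e-02  9.63000e-01  2.64000e-01  3.78527e+02]
 [ 9.99000e-01  4.30000e-02  1.10000e-02 -3.87191e+02]
 [-1.00000e-03  2.64000e-01 -9.64000e-01  3.61292e+02]
 [ 0.00000e+00  0.00000e+00  0.00000e+00  1.00000e+00]]
```

View pics/w3.png

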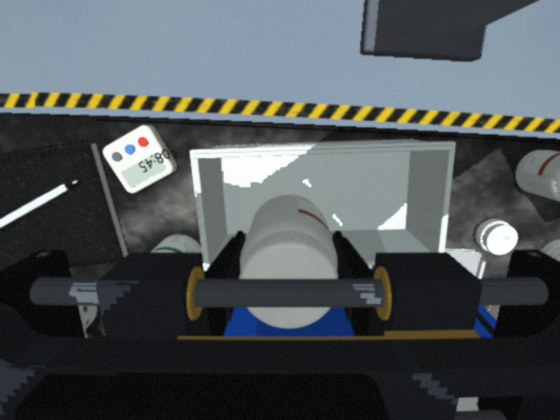

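The jar is held upright over the box. The near rim's corners are at (192,151) on the -y end and (455,143) on the +y end, and the box inside is clear.

Run:
```python
from h import *
import pickle
c=pickle.load(open("w3.pkl","rb"))
a,b=onz(c,191,151,94),onz(c,455,142.5,94); d=b-a; L=np.hypot(*d[:2]); yaw=np.arctan2(-d[0],d[1]); ctr=(a+b)/2+56*np.array([np.cos(yaw),np.sin(yaw),0])
print(a,b,L,yaw,ctr)
```

```text
[ 407.62010012 -471.16514076   94.        ] [ 389.63938658 -242.05811185   94.        ] 229.81152441960535 0.0783211793047172 [ 454.45807334 -352.23012298   94.        ]
```

{"fn": "arm_command", "kwargs": {
  "delta_pos": [
    [0.006, -0.06, 0],
    [0.006, -0.104, -0.06],
    [0.006, -0.104, -0.18],
    [0.006, -0.104, -0.3],
    [0.006, -0.104, -0.42]
  ],
  "delta_rot": [
    [0, 0, 0.01],
    [0, 0, 0.014],
    [0, 0, 0.014],
    [0, 0, 0.014],
    [0, 0, 0.014]
  ],
  "claw": [1, 1, 1, 1, 1]
}}

```text
t: 7.73
eef_pos: [454.2, -406.2, 84.9]
tcp_rot: [-3.141, 0.0, -3.072]
ft_force: [0.5, -0.7, -3.8]
opening: 0.543
grip_force: 30.0
```

{"fn": "arm_command", "kwargs": {
  "delta_pos": [
    [0, 0, -0.08],
    [0, 0, -0.14],
    [0, 0, -0.17],
    [0, 0, -0.18],
    [0, 0, -0.19]
  ],
  "delta_rot": [
    [0, 0, 0],
    [0, 0, 0],
    [0, 0, 0],
    [0, 0, 0],
    [0, 0, 0]
  ],
  "claw": [1, 1, 1, 1, 1]
}}

```text
t: 8.15
eef_pos: [454.4, -407.0, 38.5]
tcp_rot: [-3.141, 0.0, -3.072]
ft_force: [0.2, -0.9, -4.3]
opening: 0.541
grip_force: 30.0
```

{"fn": "arm_command", "kwargs": {
  "delta_pos": [
    [0, 0, 0],
    [0, 0, 0],
    [0, 0, -0.005],
    [0, 0, -0.008],
    [0, 0, -0.008]
  ],
  "delta_rot": [
    [0, 0, 0],
    [0, 0, 0],
    [0, 0, 0],
    [0, 0, 0],
    [0, 0, 0]
  ],
  "claw": [1, 1, 1, 1, 1]
}}

```text
t: 8.57
eef_pos: [454.0, -407.4, 36.4]
tcp_rot: [-3.141, 0.0, -3.073]
ft_force: [0.0, -0.6, -3.8]
opening: 0.544
grip_force: 30.0
```

{"fn": "arm_command", "kwargs": {
  "delta_pos": [
    [0, 0, -0.003],
    [0, 0, -0.006],
    [0, 0, -0.006],
    [0, 0, -0.006],
    [0, 0, -0.006]
  ],
  "delta_rot": [
    [0, 0, 0],
    [0, 0, 0],
    [0, 0, 0],
    [0, 0, 0],
    [0, 0, 0]
  ],
  "claw": [1, 1, 1, 1, 1]
}}

```text
t: 8.98
eef_pos: [454.0, -407.4, 35.2]
tcp_rot: [-3.141, 0.0, -3.073]
ft_force: [-2.3, 0.8, 5.6]
opening: 0.54
grip_force: 30.0
```

Contact is felt, so I'll release with a limited opening and go up.

{"fn": "arm_command", "kwargs": {
  "delta_pos": [
    [0, 0, 0],
    [0, 0, 0],
    [0, 0, 0],
    [0, 0, 0],
    [0, 0, 0]
  ],
  "delta_rot": [
    [0, 0, 0],
    [0, 0, 0],
    [0, 0, 0],
    [0, 0, 0],
    [0, 0, 0]
  ],
  "claw": [0.35, 0.28, 0.28, 0.28, 0.28]
}}

```text
t: 9.4
eef_pos: [454.0, -407.3, 34.5]
tcp_rot: [3.141, -0.0, -3.073]
ft_force: [-0.2, 0.4, 0.3]
opening: 0.721
grip_force: 0.0
```

{"fn": "arm_command", "kwargs": {
  "delta_pos": [
    [0, 0, 0.04],
    [0, 0, 0.14],
    [0, 0, 0.28],
    [0, 0, 0.42],
    [0, 0, 0.56]
  ],
  "delta_rot": [
    [0, 0, 0],
    [0, 0, 0],
    [0, 0, 0],
    [0, 0, 0],
    [0, 0, 0]
  ],
  "claw": [0.28, 0.28, 0.28, 0.28, 0.28]
}}

```text
t: 9.82
eef_pos: [453.8, -407.1, 176.9]
tcp_rot: [3.141, -0.0, -3.073]
ft_force: [0.8, 0.8, 0.3]
opening: 0.721
grip_force: 0.0
```

{"fn": "arm_command", "kwargs": {
  "delta_pos": [
    [0, 0.14, 0.06],
    [-0.03, 0.3, 0.06],
    [-0.06, 0.46, 0.06],
    [-0.09, 0.62, 0.06],
    [-0.12, 0.78, 0.04]
  ],
  "delta_rot": [
    [0, 0, 0],
    [0, 0, 0],
    [0, 0, 0],
    [0, 0, 0],
    [0, 0, 0]
  ],
  "claw": [0.2, 0.1, 0, 0, 0]
}}

```text
t: 10.23
eef_pos: [423.5, -210.8, 186.0]
tcp_rot: [-3.14, 0.002, -3.073]
ft_force: [1.1, 0.3, -0.6]
opening: 0.978
grip_force: 0.0
```

{"fn": "arm_command", "kwargs": {
  "delta_pos": [
    [0, 0.15, -0.02],
    [-0.01, 0.3, -0.04],
    [-0.01, 0.42, -0.1],
    [-0.01, 0.49, -0.2],
    [-0.01, 0.506, -0.34]
  ],
  "delta_rot": [
    [0, 0, 0],
    [0, 0, 0],
    [0, 0, 0],
    [0, 0, 0],
    [0, 0, 0]
  ],
  "claw": [0, 0, 0, 0, 0]
}}

```text
t: 10.65
eef_pos: [422.3, -83.7, 101.2]
tcp_rot: [-3.14, 0.005, -3.07]
ft_force: [1.7, -0.1, -0.0]
opening: 0.998
grip_force: 0.0
```

{"fn": "arm_command", "kwargs": {
  "delta_pos": [
    [0, 0, -0.1],
    [0, 0, -0.2],
    [0, 0, -0.26],
    [0, 0, -0.282],
    [0, 0, -0.282]
  ],
  "delta_rot": [
    [0, 0, 0],
    [0, 0, 0],
    [0, 0, 0],
    [0, 0, 0],
    [0, 0, 0]
  ],
  "claw": [0, 0, 0, 0, 0.4]
}}

```text
t: 11.07
eef_pos: [421.3, -85.7, 28.7]
tcp_rot: [3.141, -0.001, -3.073]
ft_force: [-0.4, 0.3, 0.5]
opening: 0.97
grip_force: 0.0
```

{"fn": "arm_command", "kwargs": {
  "delta_pos": [
    [0, 0, 0],
    [0, 0, 0],
    [0, 0, 0],
    [0, 0, 0],
    [0, 0, 0]
  ],
  "delta_rot": [
    [0, 0, 0],
    [0, 0, 0],
    [0, 0, 0],
    [0, 0, 0],
    [0, 0, 0]
  ],
  "claw": [0.4, 0.5, 0.6, 1, 1]
}}

```text
t: 11.48
eef_pos: [421.8, -85.9, 29.7]
tcp_rot: [-3.141, 0.001, -3.073]
ft_force: [0.5, -0.4, -0.8]
opening: 0.634
grip_force: 0.0
```

{"fn": "arm_command", "kwargs": {
  "delta_pos": [
    [0, 0, 0],
    [0, 0, 0],
    [0, 0, 0],
    [0, 0, 0],
    [0, 0, 0]
  ],
  "delta_rot": [
    [0, 0, 0],
    [0, 0, 0],
    [0, 0, 0],
    [0, 0, 0],
    [0, 0, 0]
  ],
  "claw": [1, 1, 1, 1, 1]
}}

```text
t: 11.9
eef_pos: [421.6, -85.8, 29.5]
tcp_rot: [-3.141, 0.0, -3.073]
ft_force: [-0.6, 0.4, 7.8]
opening: 0.547
grip_force: 30.0
```

{"fn": "arm_command", "kwargs": {
  "delta_pos": [
    [0, 0, 0.04],
    [0, 0, 0.12],
    [0, 0, 0.24],
    [0, 0, 0.32],
    [0, 0, 0.32]
  ],
  "delta_rot": [
    [0, 0, 0],
    [0, 0, 0],
    [0, 0, 0],
    [0, 0, 0],
    [0, 0, 0]
  ],
  "claw": [1, 1, 1, 1, 1]
}}

```text
t: 12.32
eef_pos: [422.7, -86.2, 112.1]
tcp_rot: [-3.14, 0.005, -3.073]
ft_force: [0.1, -0.2, -0.2]
opening: 0.549
grip_force: 30.0
```

{"fn": "arm_command", "kwargs": {
  "delta_pos": [
    [0, 0, 0],
    [0, 0, 0],
    [0, 0, 0],
    [0, 0, 0],
    [0, 0, 0]
  ],
  "delta_rot": [
    [0, 0, 0],
    [0, 0, 0],
    [0, 0, 0],
    [0, 0, 0],
    [0, 0, 0]
  ],
  "claw": [1, 1, 1, 1, 1]
}}

```text
t: 12.73
eef_pos: [421.2, -85.7, 108.3]
tcp_rot: [3.141, -0.002, -3.073]
ft_force: [0.0, 0.5, -0.6]
opening: 0.55
grip_force: 30.0
```

Run:
```python
from h import *
F=[]
for i in range(5):
    read_camera("side"); s=state(); F.append(s["ft_force"])
print(np.mean(F,0),np.std(F,0),s["eef_pos"],s["t"])
```

```text
[-0.27462365  0.27895217 -0.75971275] [0.54656065 0.39028782 0.34986343] [421.4539299  -85.75844496 108.9617186 ] 12.9833
```

The pull is 0.76 N, about 77 g, so B is empty. Carrying it to the tray and measuring the tray on the way.

{"fn": "arm_command", "kwargs": {
  "delta_pos": [
    [0, 0.02, 0.12],
    [0, 0.12, 0.24],
    [0, 0.26, 0.32],
    [0, 0.41, 0.36],
    [0, 0.56, 0.4]
  ],
  "delta_rot": [
    [0, 0, 0],
    [0, 0, 0],
    [0, 0, 0],
    [0, 0, 0],
    [0, 0, 0]
  ],
  "claw": [1, 1, 1, 1, 1]
}}

```text
t: 13.4
eef_pos: [421.3, 55.5, 210.4]
tcp_rot: [-3.142, 0.002, -3.074]
ft_force: [1.7, 0.2, -1.0]
opening: 0.55
grip_force: 30.0
```

{"fn": "arm_command", "kwargs": {
  "delta_pos": [
    [0, 0.14, 0],
    [0.01, 0.28, 0],
    [0.014, 0.4, 0],
    [0.014, 0.48, 0],
    [0.014, 0.5, 0]
  ],
  "delta_rot": [
    [0, 0, 0],
    [0, 0, 0],
    [0, 0, 0],
    [0, 0, 0],
    [0, 0, 0]
  ],
  "claw": [1, 1, 1, 1, 1]
}}

```text
t: 13.82
eef_pos: [424.7, 181.7, 209.1]
tcp_rot: [3.141, 0.0, -3.07]
ft_force: [0.4, -1.0, -0.9]
opening: 0.547
grip_force: 30.0
```

Run:
```python
from h import *
import pickle
np.set_printoptions(precision=1,suppress=True)
read_camera("side")
c=calibration("wrist"); im=read_camera("wrist")[:,:,::-1].copy(); s=state(); print(s["eef_pos"],s["t"])
pickle.dump(c,open("w4.pkl","wb")); cv2.imwrite("pics/w4.png",im)
```

```text
[424.7 179.7 208.9] 13.9167
```

View pics/w4.png

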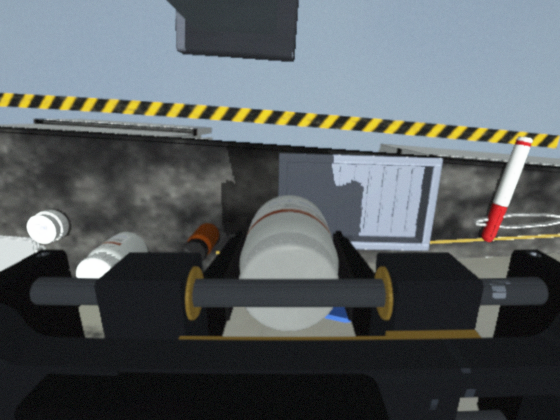

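The jar is held upright beside the tray. Tray corners are at (279,153), (441,158) and (429,250), and the pen lies clear at (505,190).

Run:
```python
from h import *
import pickle
c=pickle.load(open("w4.pkl","rb"))
a,b,d=onz(c,279,153,28),onz(c,441,158,28),onz(c,429,249,28); print(a,b,d,np.linalg.norm(b-a),np.linalg.norm(d-b))
e=(b-a)/np.linalg.norm(b-a); n=np.array([e[1],-e[0],0]); C=(a+b)/2+52*n; print("yaw",np.arctan2(-e[0],e[1]),"ctr",C,"slots",C+45*e,C-45*e, "alt ctr",(a+d)/2)
```

```text
[387.4238197  166.72795312  28.        ] [379.46619001 354.10848008  28.        ] [493.0071118  361.86193955  28.        ] 187.54942216596635 113.80534721729391
yaw 0.0424422489791651 ctr [435.39817693 262.62455102  28.        ] slots [433.48884907 307.58402685  28.        ] [437.30750479 217.66507518  28.        ] alt ctr [440.21546575 264.29494634  28.        ]
```

{"fn": "arm_command", "kwargs": {
  "delta_pos": [
    [0.02, 0.14, 0],
    [0.04, 0.28, 0],
    [0.053, 0.4, -0.02],
    [0.053, 0.48, -0.1],
    [0.053, 0.497, -0.22]
  ],
  "delta_rot": [
    [0, 0, 0],
    [0, 0, 0],
    [0, 0, 0],
    [0, 0, 0],
    [0, 0, 0]
  ],
  "claw": [1, 1, 1, 1, 1]
}}

```text
t: 14.33
eef_pos: [439.8, 305.2, 155.2]
tcp_rot: [3.139, 0.005, -3.072]
ft_force: [0.1, -0.2, -1.1]
opening: 0.548
grip_force: 30.0
```

{"fn": "arm_command", "kwargs": {
  "delta_pos": [
    [0, 0, -0.12],
    [0, 0, -0.24],
    [0, 0, -0.36],
    [0, 0, -0.43],
    [0, 0, -0.46]
  ],
  "delta_rot": [
    [0, 0, 0],
    [0, 0, 0],
    [0, 0, 0],
    [0, 0, 0],
    [0, 0, 0]
  ],
  "claw": [1, 1, 1, 1, 1]
}}

```text
t: 14.75
eef_pos: [437.8, 301.5, 36.7]
tcp_rot: [-3.14, -0.004, -3.074]
ft_force: [-0.7, -0.4, -1.4]
opening: 0.55
grip_force: 30.0
```

{"fn": "arm_command", "kwargs": {
  "delta_pos": [
    [0, 0, 0],
    [0, 0, 0],
    [0, 0, -0.006],
    [0, 0, -0.012],
    [0, 0, -0.016]
  ],
  "delta_rot": [
    [0, 0, 0],
    [0, 0, 0],
    [0, 0, 0],
    [0, 0, 0],
    [0, 0, 0]
  ],
  "claw": [1, 1, 1, 1, 1]
}}

```text
t: 15.17
eef_pos: [438.6, 303.6, 36.0]
tcp_rot: [3.141, 0.002, -3.073]
ft_force: [0.8, 0.3, -1.1]
opening: 0.55
grip_force: 30.0
```

{"fn": "arm_command", "kwargs": {
  "delta_pos": [
    [0, 0, -0.004],
    [0, 0, -0.007],
    [0, 0, -0.009],
    [0, 0, -0.009],
    [0, 0, -0.009]
  ],
  "delta_rot": [
    [0, 0, 0],
    [0, 0, 0],
    [0, 0, 0],
    [0, 0, 0],
    [0, 0, 0]
  ],
  "claw": [1, 1, 1, 1, 1]
}}

```text
t: 15.58
eef_pos: [438.3, 303.6, 33.5]
tcp_rot: [3.141, 0.001, -3.072]
ft_force: [-2.8, -0.3, 6.3]
opening: 0.548
grip_force: 30.0
```

{"fn": "arm_command", "kwargs": {
  "delta_pos": [
    [0, 0, 0],
    [0, 0, 0],
    [0, 0, 0],
    [0, 0, 0],
    [0, 0, 0]
  ],
  "delta_rot": [
    [0, 0, 0],
    [0, 0, 0],
    [0, 0, 0],
    [0, 0, 0],
    [0, 0, 0]
  ],
  "claw": [0.35, 0.26, 0.26, 0.26, 0.26]
}}

```text
t: 16.0
eef_pos: [438.2, 303.5, 32.8]
tcp_rot: [3.142, -0.0, -3.073]
ft_force: [1.4, 0.6, -0.1]
opening: 0.739
grip_force: 0.0
```

{"fn": "arm_command", "kwargs": {
  "delta_pos": [
    [0, 0, 0.04],
    [0, 0, 0.14],
    [0, 0, 0.28],
    [0, 0, 0.42],
    [0, -0.04, 0.56]
  ],
  "delta_rot": [
    [0, 0, 0],
    [0, 0, 0],
    [0, 0, 0],
    [0, 0, 0],
    [0, 0, 0]
  ],
  "claw": [0.26, 0.26, 0.26, 0.2, 0.1]
}}

```text
t: 16.42
eef_pos: [438.0, 294.1, 175.1]
tcp_rot: [3.141, 0.0, -3.072]
ft_force: [-0.0, 0.0, 0.4]
opening: 0.821
grip_force: 0.0
```

{"fn": "arm_command", "kwargs": {
  "delta_pos": [
    [0, -0.12, 0.1],
    [0.03, -0.26, 0.12],
    [0.07, -0.4, 0.12],
    [0.11, -0.54, 0.12],
    [0.15, -0.68, 0.12]
  ],
  "delta_rot": [
    [0, 0, 0],
    [0, 0, 0],
    [0, 0, 0],
    [0, 0, 0],
    [0, 0, 0]
  ],
  "claw": [0, 0, 0, 0, 0]
}}

```text
t: 16.83
eef_pos: [475.7, 121.9, 204.0]
tcp_rot: [3.141, 0.001, -3.072]
ft_force: [1.1, 0.6, 0.3]
opening: 1.001
grip_force: 0.0
```

{"fn": "arm_command", "kwargs": {
  "delta_pos": [
    [0.05, -0.14, 0],
    [0.1, -0.28, 0],
    [0.16, -0.42, 0],
    [0.2, -0.54, 0],
    [0.223, -0.606, 0]
  ],
  "delta_rot": [
    [0, 0, 0],
    [0, 0, 0],
    [0, 0, 0],
    [0, 0, 0],
    [0, 0, 0]
  ],
  "claw": [0, 0, 0, 0, 0]
}}

```text
t: 17.25
eef_pos: [532.2, -31.1, 203.6]
tcp_rot: [-3.141, 0.001, -3.075]
ft_force: [-0.5, 0.5, -0.2]
opening: 0.999
grip_force: 0.0
```

Run:
```python
from h import *
read_camera("side"); s=state(); print(s["eef_pos"],s["t"],s["tcp_rot"])
```

```text
[532.86583142 -32.39596162 203.46959277] 17.3 [-3.14069250e+00  1.08312849e-03 -3.07543762e+00]
```

{"fn": "arm_command", "kwargs": {
  "delta_pos": [
    [0, 0.01, -0.1],
    [0, 0.01, -0.22],
    [0, 0.01, -0.34],
    [0, 0.01, -0.46],
    [0, 0.01, -0.56]
  ],
  "delta_rot": [
    [0, 0, 0],
    [0, 0, 0],
    [0, 0, 0],
    [0, 0, 0],
    [0, 0, 0]
  ],
  "claw": [0, 0, 0, 0, 0]
}}

```text
t: 17.72
eef_pos: [530.9, -25.1, 61.8]
tcp_rot: [3.141, -0.0, -3.073]
ft_force: [0.0, -0.5, -1.0]
opening: 0.999
grip_force: 0.0
```

{"fn": "arm_command", "kwargs": {
  "delta_pos": [
    [0, 0, -0.07],
    [0, 0, -0.11],
    [0, 0, -0.132],
    [0, 0, -0.132],
    [0, 0, -0.132]
  ],
  "delta_rot": [
    [0, 0, 0],
    [0, 0, 0],
    [0, 0, 0],
    [0, 0, 0],
    [0, 0, 0]
  ],
  "claw": [0, 0, 0, 0.2, 0.4]
}}

```text
t: 18.13
eef_pos: [531.9, -25.5, 30.7]
tcp_rot: [-3.141, 0.001, -3.073]
ft_force: [0.1, -0.0, 0.2]
opening: 0.91
grip_force: 0.0
```

{"fn": "arm_command", "kwargs": {
  "delta_pos": [
    [0, 0, 0],
    [0, 0, 0],
    [0, 0, 0],
    [0, 0, 0],
    [0, 0, 0]
  ],
  "delta_rot": [
    [0, 0, 0],
    [0, 0, 0],
    [0, 0, 0],
    [0, 0, 0],
    [0, 0, 0]
  ],
  "claw": [0.4, 0.6, 1, 1, 1]
}}

```text
t: 18.55
eef_pos: [531.7, -25.7, 30.3]
tcp_rot: [-3.141, 0.001, -3.073]
ft_force: [-0.2, -3.9, 3.3]
opening: 0.567
grip_force: 1.9
```

{"fn": "arm_command", "kwargs": {
  "delta_pos": [
    [0, 0, 0],
    [0, 0, 0],
    [0, 0, 0],
    [0, 0, 0],
    [0, 0, 0]
  ],
  "delta_rot": [
    [0, 0, 0],
    [0, 0, 0],
    [0, 0, 0],
    [0, 0, 0],
    [0, 0, 0]
  ],
  "claw": [1, 1, 1, 1, 1]
}}

```text
t: 18.97
eef_pos: [531.8, -25.8, 30.3]
tcp_rot: [-3.141, 0.001, -3.073]
ft_force: [0.5, -2.3, 5.5]
opening: 0.554
grip_force: 30.0
```

{"fn": "arm_command", "kwargs": {
  "delta_pos": [
    [0, 0, 0.04],
    [0, 0, 0.12],
    [0, 0, 0.24],
    [0, 0, 0.32],
    [0, 0, 0.32]
  ],
  "delta_rot": [
    [0, 0, 0],
    [0, 0, 0],
    [0, 0, 0],
    [0, 0, 0],
    [0, 0, 0]
  ],
  "claw": [1, 1, 1, 1, 1]
}}

```text
t: 19.38
eef_pos: [532.7, -25.6, 113.5]
tcp_rot: [-3.141, 0.005, -3.072]
ft_force: [0.3, -0.8, -3.6]
opening: 0.55
grip_force: 30.0
```

{"fn": "arm_command", "kwargs": {
  "delta_pos": [
    [0, 0, 0],
    [0, 0, 0],
    [0, 0, 0],
    [0, 0, 0],
    [0, 0, 0]
  ],
  "delta_rot": [
    [0, 0, 0],
    [0, 0, 0],
    [0, 0, 0],
    [0, 0, 0],
    [0, 0, 0]
  ],
  "claw": [1, 1, 1, 1, 1]
}}

```text
t: 19.8
eef_pos: [531.1, -25.5, 108.9]
tcp_rot: [3.141, -0.002, -3.073]
ft_force: [-0.1, -0.5, -4.7]
opening: 0.554
grip_force: 30.0
```

Run:
```python
from h import *
F=[]
for i in range(5):
    read_camera("side"); s=state(); F.append(s["ft_force"])
print(np.mean(F,0),np.std(F,0),s["eef_pos"],s["t"])
```

```text
[ 0.11041529 -0.03482687 -3.82152754] [0.28952816 0.33481259 0.30901658] [531.42871058 -25.54239327 109.68778903] 20.05
```

The pull is 3.8 N, about 390 g, so C is full. Carrying it to the box's +y slot.

{"fn": "arm_command", "kwargs": {
  "delta_pos": [
    [-0.04, 0, 0.12],
    [-0.12, -0.02, 0.22],
    [-0.23, -0.08, 0.3],
    [-0.32, -0.18, 0.34],
    [-0.338, -0.32, 0.34]
  ],
  "delta_rot": [
    [0, 0, 0],
    [0, 0, 0],
    [0, 0, 0],
    [0, 0, 0],
    [0, 0, 0]
  ],
  "claw": [1, 1, 1, 1, 1]
}}

```text
t: 20.47
eef_pos: [444.4, -104.6, 197.0]
tcp_rot: [-3.141, 0.001, -3.07]
ft_force: [2.7, -0.6, -3.4]
opening: 0.554
grip_force: 30.0
```

{"fn": "arm_command", "kwargs": {
  "delta_pos": [
    [0, -0.14, 0],
    [0, -0.28, 0],
    [0, -0.42, 0],
    [0, -0.54, 0],
    [0, -0.64, 0]
  ],
  "delta_rot": [
    [0, 0, 0],
    [0, 0, 0],
    [0, 0, 0],
    [0, 0, 0],
    [0, 0, 0]
  ],
  "claw": [1, 1, 1, 1, 1]
}}

```text
t: 20.88
eef_pos: [446.6, -267.8, 194.9]
tcp_rot: [-3.141, 0.0, -3.074]
ft_force: [-0.0, 1.4, -4.1]
opening: 0.551
grip_force: 30.0
```

{"fn": "arm_command", "kwargs": {
  "delta_pos": [
    [0, -0.07, 0],
    [0, -0.12, 0],
    [0, -0.126, 0],
    [0, -0.126, -0.04],
    [0, -0.126, -0.12]
  ],
  "delta_rot": [
    [0, 0, 0],
    [0, 0, 0],
    [0, 0, 0],
    [0, 0, 0],
    [0, 0, 0]
  ],
  "claw": [1, 1, 1, 1, 1]
}}

```text
t: 21.3
eef_pos: [447.6, -296.8, 165.7]
tcp_rot: [-3.14, 0.002, -3.072]
ft_force: [0.4, -0.9, -4.9]
opening: 0.551
grip_force: 30.0
```

{"fn": "arm_command", "kwargs": {
  "delta_pos": [
    [0, 0, -0.12],
    [0, 0, -0.24],
    [0, 0, -0.36],
    [0, 0, -0.46],
    [0, 0, -0.505]
  ],
  "delta_rot": [
    [0, 0, 0],
    [0, 0, 0],
    [0, 0, 0],
    [0, 0, 0],
    [0, 0, 0]
  ],
  "claw": [1, 1, 1, 1, 1]
}}

```text
t: 21.72
eef_pos: [445.9, -294.7, 35.3]
tcp_rot: [3.138, -0.003, -3.072]
ft_force: [-0.2, -0.1, -3.0]
opening: 0.548
grip_force: 30.0
```

{"fn": "arm_command", "kwargs": {
  "delta_pos": [
    [0, 0, 0],
    [0, 0, 0],
    [0, 0, -0.004],
    [0, 0, -0.008],
    [0, 0, -0.01]
  ],
  "delta_rot": [
    [0, 0, 0],
    [0, 0, 0],
    [0, 0, 0],
    [0, 0, 0],
    [0, 0, 0]
  ],
  "claw": [1, 1, 1, 1, 1]
}}

```text
t: 22.13
eef_pos: [447.3, -297.1, 37.0]
tcp_rot: [-3.141, 0.001, -3.072]
ft_force: [0.2, 1.2, -4.2]
opening: 0.55
grip_force: 30.0
```

{"fn": "arm_command", "kwargs": {
  "delta_pos": [
    [0, 0, -0.003],
    [0, 0, -0.006],
    [0, 0, -0.009],
    [0, 0, -0.011],
    [0, 0, -0.011]
  ],
  "delta_rot": [
    [0, 0, 0],
    [0, 0, 0],
    [0, 0, 0],
    [0, 0, 0],
    [0, 0, 0]
  ],
  "claw": [1, 1, 1, 1, 1]
}}

```text
t: 22.55
eef_pos: [447.2, -297.2, 34.1]
tcp_rot: [-3.141, 0.001, -3.073]
ft_force: [-1.1, 0.9, 7.1]
opening: 0.551
grip_force: 30.0
```

{"fn": "arm_command", "kwargs": {
  "delta_pos": [
    [0, 0, 0],
    [0, 0, 0],
    [0, 0, 0],
    [0, 0, 0],
    [0, 0, 0]
  ],
  "delta_rot": [
    [0, 0, 0],
    [0, 0, 0],
    [0, 0, 0],
    [0, 0, 0],
    [0, 0, 0]
  ],
  "claw": [0.35, 0.27, 0.27, 0.27, 0.27]
}}

```text
t: 22.97
eef_pos: [447.0, -297.1, 33.4]
tcp_rot: [3.142, 0.0, -3.073]
ft_force: [-0.6, 0.4, 0.9]
opening: 0.723
grip_force: 0.0
```

{"fn": "arm_command", "kwargs": {
  "delta_pos": [
    [0, 0, 0.04],
    [0, 0, 0.14],
    [0, 0, 0.28],
    [0, 0, 0.43],
    [0, 0, 0.58]
  ],
  "delta_rot": [
    [0, 0, 0],
    [0, 0, 0],
    [0, 0, 0],
    [0, 0, 0],
    [0, 0, 0]
  ],
  "claw": [0.27, 0.27, 0.27, 0.27, 0.5]
}}

```text
t: 23.38
eef_pos: [446.6, -296.7, 180.6]
tcp_rot: [3.141, -0.0, -3.073]
ft_force: [0.6, 0.1, -0.4]
opening: 0.7
grip_force: 0.0
```

{"fn": "arm_command", "kwargs": {
  "delta_pos": [
    [0, 0, 0.15],
    [0, -0.01, 0.3],
    [0, -0.06, 0.44],
    [0, -0.12, 0.5],
    [0, -0.18, 0.52]
  ],
  "delta_rot": [
    [0, 0, 0],
    [0, 0, 0],
    [0, 0, 0],
    [0, 0, 0],
    [0, 0, 0]
  ],
  "claw": [1, 1, 1, 1, 1]
}}

```text
t: 23.8
eef_pos: [447.3, -342.6, 313.0]
tcp_rot: [-3.137, 0.004, -3.072]
ft_force: [0.0, 0.0, 0.3]
opening: 0.37
grip_force: 0.0
```

Run:
```python
from h import *
np.set_printoptions(precision=1,suppress=True)
sd=read_camera("side")[:,:,::-1]; c=calibration("wrist"); im=read_camera("wrist")[:,:,::-1]; s=state(); print(s["eef_pos"],s["t"])
cv2.imwrite("pics/s5.png",sd); cv2.imwrite("pics/w5.png",im)
import pickle; pickle.dump(c,open("w5.pkl","wb"))
d=calibration("side")
h=cv2.cvtColor(sd.copy(),cv2.COLOR_BGR2HSV); m=cv2.inRange(h,(112,150,60),(125,255,255)); m[:, :290]=0; m[290:]=0; m[:,400:]=0
ys,xs=np.where(m>0); print(xs.min(),xs.max(),ys.min(),ys.max())
cn=max(cv2.findContours(m,0,1)[0],key=cv2.contourArea); print(cv2.approxPolyDP(cn,2.5,True)[:,0].tolist())
m=np.vstack([cv2.resize(sd[160:310,260:420],(640,600)) ])
cv2.imwrite("pics/both.png",np.hstack([cv2.resize(sd[165:300,280:400],(400,450)),cv2.resize(im[:300,:],(400,450*1)) ]))
```

```text
[ 446.9 -343.4  310.2] 23.9
305 336 181 259
[[315, 208], [318, 210]]
```

View pics/both.png

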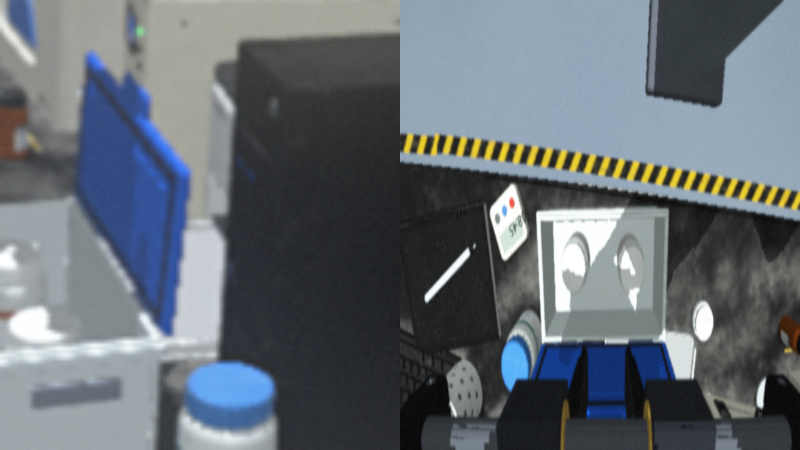

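Both jars stand upright in the box, with the -y jar at (577,262) and the +y jar at (628,262) in the right half. The lid stands open at the left half's (90..188, 55..333), with a black tower behind it. I'll work out the lid tilt and the clearance behind it.

Run:
```python
from h import *
import pickle
np.set_printoptions(precision=1,suppress=True)
d=calibration("side"); w1=pickle.load(open("w1.pkl","rb"))
yaw=.07; ex=np.array([np.cos(yaw),np.sin(yaw),0]); ey=np.array([-np.sin(yaw),np.cos(yaw),0]); C=np.array([455.5,-353,0]); H=C+56*ex+[0,0,96]
def onplane(c,u,v,p,n):
    o,r=ray(c,u,v); return o+r*((p-o)@n)/(r@n)
for n,u,v,off in[("hinge end",330.4,265,-117),("lid top near",336.4,216,-117),("lid top far",306,181,117),("tab top near",324.4,191,-28)]:
    P=onplane(d,u,v,H+off*ey,ey); q=P-H; print(n,P,"x,z rel hinge",q@ex,q[2],"ang",np.degrees(np.arctan2(q[2],-q@ex)))
print("H",H)
for p in[(402,75),(440,75),(395,30)]: print("PC w1",[onz(w1,*p,z) for z in(0,100)])
# PC front-left vertical edge in side: top px (352,177)
for x in(570,600,630): 
    print("PC edge at x",x,onplane(d,352,177,np.array([x,0,0]),np.array([1.,0,0])))
for z in(60,100,140): print("greybox w1",z,onz(w1,222,110,z),onz(w1,355,103,z)," side near-right top",onz(d,346,234,z))
# ring height: w1 (383,63)
im=cv2.imread("pics/w1.png"); h=cv2.cvtColor(im,cv2.COLOR_BGR2HSV); m=cv2.inRange(h,(108,140,50),(125,255,255)); m[:85]=0;m[125:]=0;m[:,:270]=0
for u in range(285,525,30):
    v=np.where(m[:,u])[0]; print(u,v.min() if len(v) else None,v.max() if len(v) else None,end="; ")
```

```text
hinge end [ 525.4 -465.4  101.7] x,z rel hinge 5.898007204955366 5.6653295957247565 ang 136.1527508350437
lid top near [ 532.9 -464.9  214.4] x,z rel hinge 13.387154037138986 118.4405007747419 ang 96.4486882448962
lid top far [ 512.7 -231.7  210.6] x,z rel hinge 9.495476136443816 114.60839982271091 ang 94.73622313149225
tab top near [ 526.4 -376.1  236.6] x,z rel hinge 13.064548397397711 140.62598505431248 ang 95.30770344946377
H [ 511.4 -349.1   96. ]
PC w1 [array([ 575.9, -420.1,    0. ]), array([ 562. , -384.9,  100. ])]
PC w1 [array([ 576.7, -481. ,    0. ]), array([ 562.7, -433.9,  100. ])]
PC w1 [array([ 640.7, -403.9,   -0. ]), array([ 614.1, -372. ,  100. ])]
PC edge at x 570 [ 570.  -433.6  286.5]
PC edge at x 600 [ 600.  -331.4  251.2]
PC edge at x 630 [ 630.  -229.2  215.8]
greybox w1 60 [ 520.3 -146.7   60. ] [ 529.8 -335.2   60. ]  side near-right top [ 622.8 -231.4   60. ]
greybox w1 100 [ 519.  -154.9  100. ] [ 527.5 -326.8  100. ]  side near-right top [ 598.9 -314.4  100. ]
greybox w1 140 [ 517.6 -163.2  140. ] [ 525.3 -318.4  140. ]  side near-right top [ 575.  -397.4  140. ]
285 108 120; 315 105 118; 345 102 116; 375 98 113; 405 95 111; 435 94 109; 465 93 106; 495 91 101;
```

Lid angle is about 95°, and the hinge is at about (511,-349,96). The tower stands at y < -405. I'll go behind the lid at y = -285, well clear of it, with the fingers shut.

{"fn": "arm_command", "kwargs": {
  "delta_pos": [
    [0.06, 0.08, 0.02],
    [0.16, 0.16, 0.02],
    [0.28, 0.23, 0.02],
    [0.4, 0.23, 0.02],
    [0.432, 0.23, 0]
  ],
  "delta_rot": [
    [0, 0, 0],
    [0, 0, 0],
    [0, 0, 0],
    [0, 0, 0],
    [0, 0, 0]
  ],
  "claw": [1, 1, 1, 1, 1]
}}

```text
t: 24.32
eef_pos: [557.8, -282.7, 308.5]
tcp_rot: [3.142, 0.001, -3.07]
ft_force: [0.6, -1.5, 0.9]
opening: 0.005
grip_force: 0.0
```

{"fn": "arm_command", "kwargs": {
  "delta_pos": [
    [0, 0, 0],
    [0, 0, -0.12],
    [0, 0, -0.24],
    [0, 0, -0.36],
    [0, 0, -0.49]
  ],
  "delta_rot": [
    [0, 0, 0],
    [0, 0, 0],
    [0, 0, 0],
    [0, 0, 0],
    [0, 0, 0]
  ],
  "claw": [1, 1, 1, 1, 1]
}}

```text
t: 24.73
eef_pos: [553.4, -284.6, 185.1]
tcp_rot: [-3.142, -0.0, -3.073]
ft_force: [1.0, 0.5, -0.6]
opening: 0.004
grip_force: 0.0
```

{"fn": "arm_command", "kwargs": {
  "delta_pos": [
    [-0.04, 0, 0],
    [-0.08, 0, 0],
    [-0.11, 0, 0],
    [-0.14, 0, 0],
    [-0.17, 0, 0]
  ],
  "delta_rot": [
    [0, 0, 0],
    [0, 0, 0],
    [0, 0, 0],
    [0, 0, 0],
    [0, 0, 0]
  ],
  "claw": [1, 1, 1, 1, 1]
}}

```text
t: 25.15
eef_pos: [512.1, -285.2, 188.1]
tcp_rot: [-3.139, 0.003, -3.073]
ft_force: [2.5, -0.7, 0.3]
opening: 0.007
grip_force: 0.9
```

{"fn": "arm_command", "kwargs": {
  "delta_pos": [
    [-0.03, 0, 0],
    [-0.06, 0, -0.004],
    [-0.09, 0, -0.01],
    [-0.12, 0, -0.02],
    [-0.15, 0, -0.032]
  ],
  "delta_rot": [
    [0, 0, 0],
    [0, 0, 0],
    [0, 0, 0],
    [0, 0, 0],
    [0, 0, 0]
  ],
  "claw": [1, 1, 1, 1, 1]
}}

```text
t: 25.57
eef_pos: [474.3, -284.6, 177.8]
tcp_rot: [-3.141, 0.0, -3.073]
ft_force: [1.5, -1.5, -0.1]
opening: 0.005
grip_force: 0.8
```

{"fn": "arm_command", "kwargs": {
  "delta_pos": [
    [-0.03, 0, -0.02],
    [-0.06, 0, -0.05],
    [-0.09, 0, -0.08],
    [-0.12, 0, -0.12],
    [-0.14, 0, -0.155]
  ],
  "delta_rot": [
    [0, 0, 0],
    [0, 0, 0],
    [0, 0, 0],
    [0, 0, 0],
    [0, 0, 0]
  ],
  "claw": [1, 1, 1, 1, 1]
}}

```text
t: 25.98
eef_pos: [438.7, -284.3, 138.0]
tcp_rot: [3.141, -0.001, -3.073]
ft_force: [0.3, -0.6, 1.7]
opening: 0.005
grip_force: 0.8
```

{"fn": "arm_command", "kwargs": {
  "delta_pos": [
    [-0.01, 0, -0.03],
    [-0.02, 0, -0.06],
    [-0.03, 0, -0.09],
    [-0.03, 0, -0.11],
    [-0.03, 0, -0.12]
  ],
  "delta_rot": [
    [0, 0, 0],
    [0, 0, 0],
    [0, 0, 0],
    [0, 0, 0],
    [0, 0, 0]
  ],
  "claw": [1, 1, 1, 1, 1]
}}

```text
t: 26.4
eef_pos: [432.2, -284.3, 108.2]
tcp_rot: [3.141, -0.001, -3.073]
ft_force: [0.1, -0.3, 0.8]
opening: 0.003
grip_force: 0.5
```

Nearly down. Pressing gently until the rim is felt.

{"fn": "arm_command", "kwargs": {
  "delta_pos": [
    [0, 0, -0.008],
    [0, 0, -0.014],
    [0, 0, -0.018],
    [0, 0, -0.02],
    [0, 0, -0.02]
  ],
  "delta_rot": [
    [0, 0, 0],
    [0, 0, 0],
    [0, 0, 0],
    [0, 0, 0],
    [0, 0, 0]
  ],
  "claw": [1, 1, 1, 1, 1]
}}

```text
t: 26.82
eef_pos: [432.6, -284.6, 104.2]
tcp_rot: [-3.141, 0.0, -3.073]
ft_force: [-0.2, -0.3, 0.1]
opening: 0.008
grip_force: 0.0
```

{"fn": "arm_command", "kwargs": {
  "delta_pos": [
    [0, 0, -0.003],
    [0, 0, -0.006],
    [0, 0, -0.008],
    [0, 0, -0.01],
    [0, 0, -0.01]
  ],
  "delta_rot": [
    [0, 0, 0],
    [0, 0, 0],
    [0, 0, 0],
    [0, 0, 0],
    [0, 0, 0]
  ],
  "claw": [1, 1, 1, 1, 1]
}}

```text
t: 27.23
eef_pos: [432.7, -284.6, 103.5]
tcp_rot: [-3.14, 0.001, -3.073]
ft_force: [-5.0, 3.8, 23.2]
opening: 0.007
grip_force: 11.6
```

Firm at 103.5 mm (23 N), so the lid is on the rim. Lifting clear and checking.

{"fn": "arm_command", "kwargs": {
  "delta_pos": [
    [0, 0, 0.03],
    [0, 0, 0.12],
    [0, 0.04, 0.27],
    [0, 0.1, 0.42],
    [0, 0.2, 0.54]
  ],
  "delta_rot": [
    [0, 0, 0],
    [0, 0, 0],
    [0, 0, 0],
    [0, 0, 0],
    [0, 0, 0]
  ],
  "claw": [1, 1, 1, 1, 1]
}}

```text
t: 27.65
eef_pos: [432.7, -235.2, 239.1]
tcp_rot: [-3.14, 0.001, -3.074]
ft_force: [0.9, 0.2, -0.2]
opening: 0.001
grip_force: 0.0
```

{"fn": "arm_command", "kwargs": {
  "delta_pos": [
    [0, 0.12, 0.1],
    [0, 0.24, 0.2],
    [0, 0.36, 0.3],
    [0, 0.42, 0.34],
    [0, 0.42, 0.34]
  ],
  "delta_rot": [
    [0, 0, 0],
    [0, 0, 0],
    [0, 0, 0],
    [0, 0, 0],
    [0, 0, 0]
  ],
  "claw": [1, 1, 1, 1, 1]
}}

```text
t: 28.07
eef_pos: [432.9, -127.5, 324.4]
tcp_rot: [-3.14, 0.005, -3.07]
ft_force: [0.2, -1.2, -0.1]
opening: 0.008
grip_force: 0.0
```

Run:
```python
from h import *
np.set_printoptions(precision=1,suppress=True)
sd=read_camera("side")[:,:,::-1].copy(); d=calibration("side"); c=calibration("wrist"); w=read_camera("wrist")[:,:,::-1].copy(); s=state(); print(s["eef_pos"],s["t"],s["ft_force"])
cv2.imwrite("pics/s6.png",sd)
h=cv2.cvtColor(sd,cv2.COLOR_BGR2HSV); m=cv2.inRange(h,(108,120,40),(126,255,255)); m[:200]=0; m[:,:235]=0; m[:,345:]=0;m=cv2.morphologyEx(m,cv2.MORPH_CLOSE,np.ones((5,5)))
cn=max(cv2.findContours(m,0,1)[0],key=cv2.contourArea); p=cv2.approxPolyDP(cn,3,True)[:,0]
for u,v in p: print(u,v,onz(d,u,v,102))
yaw=.07; ex=np.array([np.cos(yaw),np.sin(yaw),0]); ey=np.array([-np.sin(yaw),np.cos(yaw),0]); H=np.array([511.4,-349.1,0])
for a,b in[(0,-117),(0,117),(-116,-117),(-116,117),(-132,0)]: print("expect shut",np.array(proj(d,H+a*ex+b*ey+[0,0,102])))
# bystanders + tray jar in wrist
r0=cv2.imread("pics/side0.png"); df=cv2.absdiff(cv2.medianBlur(r0,3),cv2.medianBlur(sd,3)).max(2)
for n,b in[("stock",(330,270,368,325)),("timer",(270,312,314,345)),("vial",(276,192,290,212)),("trayarea",(238,172,285,215))]: print(n,(df[b[1]:b[3],b[0]:b[2]]>40).mean())
print("tray jar cap expect side",np.array(proj(d,(438,304,82))),sd[int(proj(d,(438,304,80))[1]),int(proj(d,(438,304,80))[0])])
g=cv2.cvtColor(w,6)
for nm,P in[("trayjar",(438,304,82))]:
    u,v=map(int,proj(c,P)); print(u,v); R=cv2.resize(g[v-24:v+25,u-24:u+25],None,fx=4,fy=4,interpolation=3); q=cv2.HoughCircles(R,3,1,30,param1=120,param2=12,minRadius=44,maxRadius=80)
    print(None if q is None else [(onz(c,x/4+u-24,y/4+v-24,82),rr/4) for x,y,rr in q[0][:2]])
print("vial px",np.array(proj(c,(497,80,40))))
```

```text
[ 432.5 -129.4  321.7] 28.1667 [-0.  -0.6 -0.1]
302 221 [ 505.7 -228.3  102. ]
256 225 [ 387.1 -239.   102. ]
261 235 [ 393.7 -298.8  102. ]
257 245 [ 379.3 -351.3  102. ]
260 251 [ 383.2 -382.2  102. ]
268 252 [ 400.4 -389.2  102. ]
276 270 [ 407.8 -472.8  102. ]
327 264 [ 519.1 -460.7  102. ]
316 253 [ 505.9 -407.4  102. ]
309 233 [ 509.9 -301.7  102. ]
302 230 [ 496.1 -282.5  102. ]
expect shut [327.8 265.1]
expect shut [301.3 221.7]
expect shut [274.2 270.4]
expect shut [256.2 225.2]
expect shut [257.5 246.4]
stock 0.0
timer 0.0
vial 0.0
trayarea 0.24492825333993073
tray jar cap expect side [256.7 166.9] [255 254 253]
587 201Traceback (most recent call last):
  File "<stdin>", line 16, in <module>
cv2.error: OpenCV(4.12.0) /io/opencv/modules/imgproc/src/resize.cpp:4208: error: (-215:Assertion failed) !ssize.empty() in function 'resize'
```

The lid corners match the shut pose within 2 px, the bystanders haven't moved, and the cap shows where the tray jar should be. Handing in.

```bash
python3 -c "
from cell import *
print(job_done())"
```

```text
the job is handed in; nothing more can be done
None
```

I handed the job in at about 28 s: full jars A (about 415 g) and C (about 390 g) are upright in the box, empty jar B (about 77 g) is in the tray, and the lid is shut and pressed onto the rim.

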